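# Set the dial cap and tip out the bearing balls

### The job

Three steel bearing balls are wanted in the tray for the hinge of this small satellite. With the dispenser jar still upright, turn the dial cap on top until the smallest hole that the balls can fall through sits at the jar's outlet, then tip the jar right over with its crank so that all three balls drop out into the tray, and leave the dial at that hole.

Things in the scene. Friction and masses are not known exactly. Their poses are not given: they have to be found in the camera images.
- dial (a joint): Turn of the white dial cap (disc 112 mm wide, 5 mm thick; holes of 10, 30, 38 mm on a 34 mm radius), rad, counter-clockwise from above positive, stops -0.7 and 2.5, stays put (0.05 N m). The jar's one outlet is at its rim towards the tray, by a dark square tab. Hole at the outlet: 10 mm at 0, 30 mm at 0.95, 38 mm at 2.1, each good within 0.2. Starts at -0.55 to 0.6.
- dial_grip (a point): Black upright bar on the dial's middle, 40 mm long, 12 mm thick, 34 mm tall above the disc; pinch it across from above and turn it. The point is on the dial's axis, 22 mm above the disc, 12 mm below the bar's top. Own x along the bar, z up the axis; it turns with the dial.
- jar (a joint): Tilt of the clear jar (88 mm wide, 100 mm tall, between two gold uprights) about its level pivot 120 mm above the table, rad: 0 upright (start), 1.9 tipped right over (stop), outlet down over the tray. Stiff (0.15 N m): it stays where it is left.
- crank_grip (a point): Middle of the crank's dark level grip bar, 12 mm thick, 60 mm long, right of the jar seen towards the tray. Frame tilts with the jar; upright: x level to the tray, y along bar and pivot towards the jar, z up. In it the pivot axis lies 70 mm ahead (+x) and 48 mm below (85 mm radius): the grip starts behind the pivot, goes over its top, ends ahead of it equally high.
- tray_in (a point): Centre of the inner floor of the open grey tray in front of the jar, 136 x 136 mm outside, 35 mm high, walls 3 mm, fixed; x points away from the jar, z up.
- ball1: one of three alike polished steel balls, 14 mm across, 11 g, loose inside the clear jar at the start; the point is its centre
- ball2: one of three alike polished steel balls, 14 mm across, 11 g, loose inside the clear jar at the start; the point is its centre
- ball3: one of three alike polished steel balls, 14 mm across, 11 g, loose inside the clear jar at the start; the point is its centre

How it is judged:
On the way, in this order (a step that is already met when the one before it is completed fails the run):
1. with the jar still upright, the dial is turned so that the 30 mm hole stands at the outlet (within 0.2 rad) (value of joint dial between 0.75 and 1.15 rad and value of joint jar below 0.2 rad), for 0.2 s.
2. the jar is tipped right over (beyond 1.6 rad) with the 30 mm hole still at the outlet (value of joint dial between 0.75 and 1.15 rad and value of joint jar above 1.6 rad), for 0.2 s.
At the end, for the whole second after the job is handed in: All three balls lie at rest inside the tray (centre within the walls and less than 30 mm above its floor, slower than 0.05 m/s), and the dial still has the 30 mm hole at the outlet (0.95, within 0.2 rad). The jar may stay tipped or be stood up again (x of ball1 in the frame of tray_in between -0.066 and 0.066 m and y of ball1 in the frame of tray_in between -0.066 and 0.066 m and z of ball1 in the frame of tray_in between 0 and 0.03 m and linear speed of each of ball1, ball2, ball3 below 0.05 m/s and x of ball2 in the frame of tray_in between -0.066 and 0.066 m and y of ball2 in the frame of tray_in between -0.066 and 0.066 m and z of ball2 in the frame of tray_in between 0 and 0.03 m and x of ball3 in the frame of tray_in between -0.066 and 0.066 m and y of ball3 in the frame of tray_in between -0.066 and 0.066 m and z of ball3 in the frame of tray_in between 0 and 0.03 m and value of joint dial between 0.75 and 1.15 rad); the robot touches nothing.
It also fails if it takes over 48 s, if anything falls off the work surface, if the arm or the gripper's body presses on something with over 40 N, if the wrist force passes 120 N, or if a joint passes its speed limit or range.

### The arm

A 7-joint arm with a two-finger parallel gripper is mounted at the origin on the work surface. World frame = base frame: x ahead of the robot, y to its left, z up, the work surface at z = 0. Lengths are in m, angles in rad, forces in N, time in s.
With the tool pointing down it reaches from about 0.425 to 0.875 m from the base axis. Payload 4.7 kg.
Tool frame: the origin (TCP) lies midway between the tips of the shut fingers; the grasp point (between the pads) lies 19 mm behind it; z points along the fingers, y is the direction in which the jaws open and shut (so a half turn about z gives the same grasp; the last joint's range is limited). The gripper opens to 87 mm and grips with 3 to 60 N. Pads are 19 mm wide; open, the fingers measure 117 mm over their backs; the gripper's body (75 mm by 190 mm) begins 51 mm behind the grasp point.
Start: joints at [-1.257, 0.321, -0.07, 1.45, 0.023, 1.371, -0.057], TCP at [0.192, 0.621, 0.223] pointing down, gripper open.
Joint ranges: [-2.86, 2.86], [-0.3, 2.09], [-1.38, 1.24], [0.06, 2.45], [-1.56, 4.7], [0.09, 2.05], [-2.69, 2.69]. Speed limits (rad/s): [2.57, 2.57, 3.14, 3.14, 3.14, 3.14, 3.14].

### API

Orientations are given as a rotation vector (axis times angle).
In Python, from bench import ctrl, optics gives the robot as it stands. The module is installed in compiled form; this text tells all that it offers.
- The arm moves only by the tool step_arm, never from a script. Its argument "deltas" is a list of rows, each a list of 7 numbers: the turn, a rotation vector about the tool's x, y, z in degrees, then the shift along the tool's x, y, z in mm, then the finger opening in mm, from 0 to 87. A call has exactly 8 rows; each row is the pose to reach, as a shift and turn from the pose commanded when the call began, along the tool's axes at that moment; what a row does not reach only later rows make up. A row lasts 1/8 s, in which the tool goes at most 62.5 mm and 10.7 degrees, less where a joint would pass 70% of its speed; a pose out of reach is approached as far as the arm can. A call with a gripper value outside its range is refused whole. The fingers move at their own pace and stop on an object; "newtons" is the grip in N (left out, the last holds). Time passes only in rows, so rows that repeat a pose let the fingers close, or fill a call up. It gives the time, the measured TCP pose, the force and the opening at its end, in the units of the state.
- ctrl.get_state(): the state, without advancing time (a new reading comes with each control period).
- optics.get_image(name): name is "side" or "top" or "wrist"; returns the picture (420x560x3 uint8, red, green, blue); there is no depth.
- optics.get_calibration(name): a dict with "K" (3x3 intrinsics, pixels), "R" (3x3) and "t" (3): a world point X has camera coordinates R X + t. Camera axes: x right, y down, z forward; pixel columns grow to the right and rows downward; lengths in m; the calibration is good to about 2 mm. A picture is of the moment at which its call begins: read the wrist's pose just before it. get_calibration takes no time and is no camera call; for the wrist camera it gives the pose at the moment of the call.
- ctrl.close_job(): hands the job in, once; it reports no verdict.
The state is a dict: "time": time; "joint_positions": joint angles; "qd": joint speeds; "joint_torque": joint torques, N m; "position": TCP position; "tool_rot": TCP orientation; "ft_force": force on the tool from outside, world axes, zero at the start; "torque": the same for the moment, N m; "grip_width": opening from 0.0 (shut) to 1.0 (fully open).
Only numpy, scipy, OpenCV 4.12 (cv2) and the standard library are available. Lean on these libraries where they do the work, as an engineer would, in place of code of your own. Each camera call takes 0.05 s, during which the arm holds its last target.

## Working session

There is one attempt and no reset: what is moved stays moved. The work goes in short steps, Python scripts to look and compute and a tool call to move; the robot and the scene stay as the last step left them, time stands still between calls to the robot, and variables do not carry over. Pictures are saved under pics/ and viewed, and the job is handed in when it is done.

Besides the shell and the picture viewer there is one more tool, called after "Request:" by a JSON object that holds its "api" and its "payload". step_arm: Moves the arm, as the interface text tells. Its arguments: {"type":"object","properties":{"deltas":{"type":"array"},"newtons":{"type":"number"}},"required":["deltas"]}

```bash
mkdir -p pics; python3 - <<'E'
from bench import ctrl, optics
import cv2, numpy as np
s=ctrl.get_state()
for k,v in s.items(): print(k,np.round(v,4))
for n in ["side","top","wrist"]:
    im=optics.get_image(n); cv2.imwrite(f"pics/{n}0.png",im[:,:,::-1])
    c=optics.get_calibration(n); print(n,np.round(c["K"],1).tolist(),np.round(c["R"],3).tolist(),np.round(c["t"],3))
E
```

```text
time 0.0
joint_positions [-1.2569  0.3211 -0.0701  1.4506  0.0226  1.3707 -0.0569]
qd [-0.0012 -0.0002  0.0018  0.0003  0.0008 -0.0004 -0.0007]
joint_torque [ 4.90000e-03 -4.72630e+01 -3.72800e-01 -2.98926e+01 -5.94000e-02
  9.50000e-02 -7.00000e-04]
position [0.192  0.621  0.2225]
tool_rot [4.6910e-01 3.1063e+00 1.0000e-04]
ft_force [-0.1041 -0.6437 -0.056 ]
torque [-0.02  -0.018  0.023]
grip_width 1.0002
side [[526.8, 0.0, 277.1], [0.0, 526.8, 213.7], [0.0, 0.0, 1.0]] [[0.914, -0.406, -0.011], [-0.317, -0.696, -0.645], [0.254, 0.593, -0.764]] [-0.496  0.276  0.701]
top [[383.2, 0.0, 277.7], [0.0, 383.2, 204.8], [0.0, 0.0, 1.0]] [[-0.057, -0.998, 0.003], [-0.974, 0.055, -0.222], [0.221, -0.015, -0.975]] [0.036 0.572 0.65 ]
wrist [[297.3, 0.0, 285.4], [0.0, 297.3, 212.9], [0.0, 0.0, 1.0]] [[0.294, 0.956, -0.0], [0.928, -0.285, 0.24], [0.229, -0.071, -0.971]] [-0.65  -0.029  0.389]
```

View pics/side0.png

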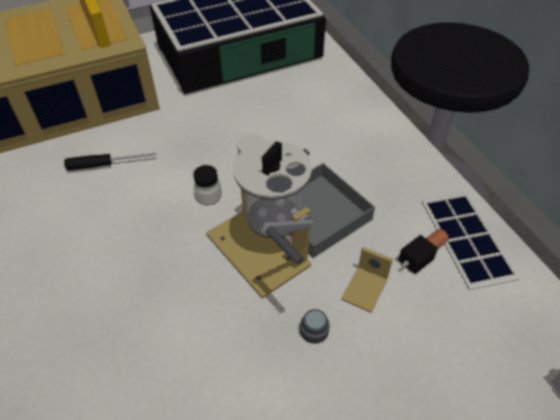

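View pics/top0.png

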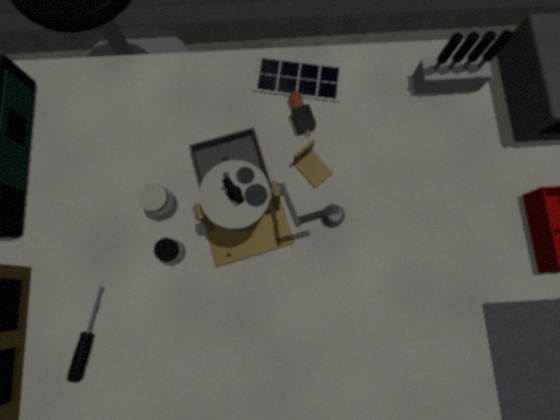

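View pics/wrist0.png

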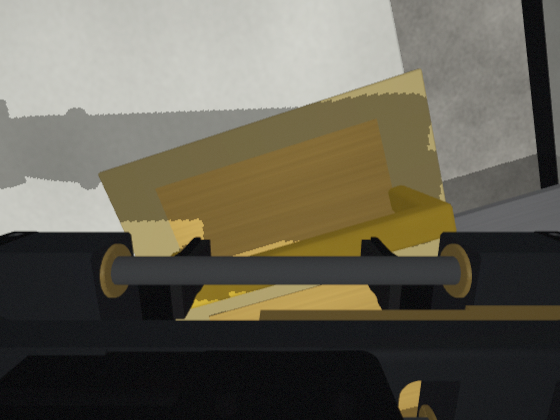

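```bash
cat > h.py <<'E'
from bench import ctrl, optics
import cv2, numpy as np
def cal(n):
    c=optics.get_calibration(n); return np.array(c["K"]),np.array(c["R"]),np.array(c["t"])
def ray(n,uv):
    K,R,t=cal(n); d=R.T@np.linalg.inv(K)@np.array([uv[0],uv[1],1.]); return -R.T@t,d
def onz(n,uv,z):
    o,d=ray(n,uv); return o+d*(z-o[2])/d[2]
def proj(n,X):
    K,R,t=cal(n); p=K@(R@np.asarray(X)+t); return p[:2]/p[2]
def tri(a,b):
    A=np.zeros((3,3));B=np.zeros(3);L=[]
    for n,uv in (a,b):
        o,d=ray(n,uv); d=d/np.linalg.norm(d); P=np.eye(3)-np.outer(d,d); A+=P;B+=P@o;L.append((P,o))
    X=np.linalg.solve(A,B); return X,[np.linalg.norm(P@(X-o)) for P,o in L]
E
python3 - <<'E'
from h import *
a=cv2.imread("pics/side0.png")[120:320,190:400]; b=cv2.imread("pics/top0.png")[115:275,180:350]
g=lambda i:(np.clip((i/255.)**0.6*255,0,255)).astype(np.uint8)
cv2.imwrite("pics/side0z.png",g(cv2.resize(a,None,fx=3,fy=3,interpolation=cv2.INTER_CUBIC)[:600]))
cv2.imwrite("pics/top0z.png",g(cv2.resize(b,None,fx=3.75,fy=3.75,interpolation=cv2.INTER_CUBIC)))
for n in("side","top"): K,R,t=cal(n); print(n,-R.T@t)
E
```

```text
side [ 0.36211465 -0.42530973  0.70850604]
top [0.41502496 0.01460984 0.76015977]
```

View pics/side0z.png

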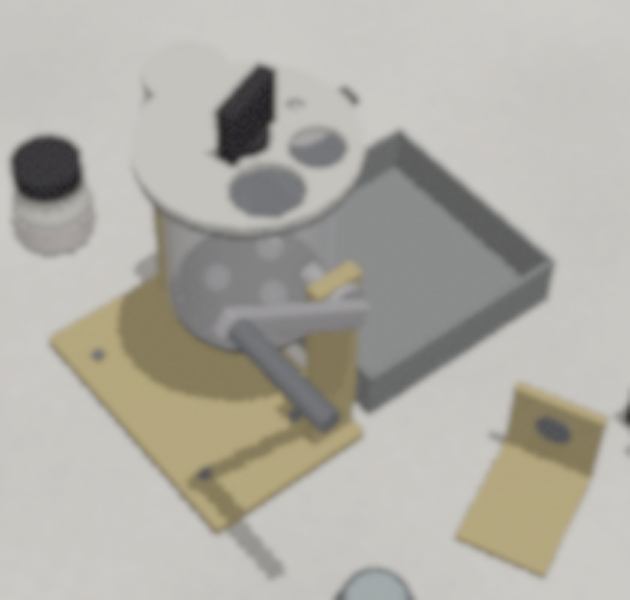

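View pics/top0z.png

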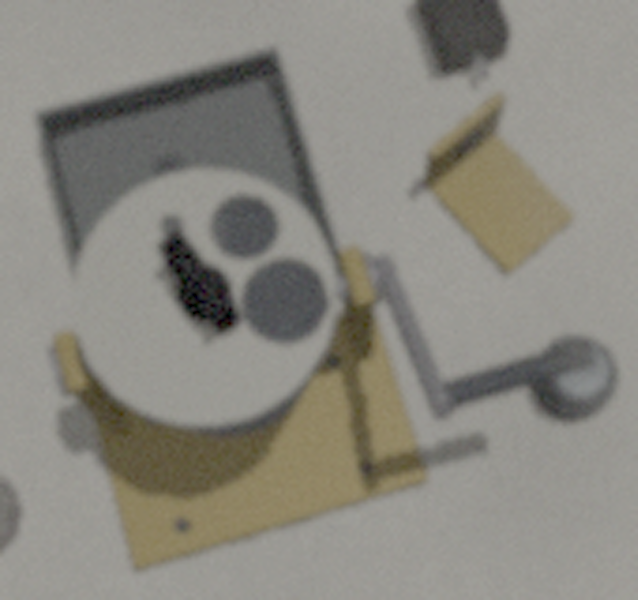

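```bash
python3 - <<'E'
from h import *
T=lambda u,v:("top",(180+(u+.5)/3.75-.5,115+(v+.5)/3.75-.5)); S=lambda u,v:("side",(190+(u+.5)/3-.5,120+(v+.5)/3-.5))
P={}
for n,a,b in [("disc",T(210,299),S(250,150)),("h38",T(285,300),S(268,190)),("h30",T(245,226),S(318,147)),("tab",T(168,163),S(348,95)),("grip_in",T(440,405),S(228,322)),("grip_out",T(540,370),S(328,415)),("armfront",T(380,265),S(360,310)),("baseBR",T(425,480),S(362,437)),("baseBL",T(137,570),S(217,530)),("trayFR",T(277,55),S(550,262)),("trayFL",T(42,115),S(400,133))]:
    X,e=tri(a,b); P[n]=X; print(n,np.round(X,4),np.round(e,4), "z0:",np.round(onz(*a,0),4))
E
```

```text
disc [0.5698 0.071  0.1693] [0.0002 0.0002] z0: [0.614  0.0872 0.    ]
h38 [0.5657 0.0392 0.1741] [0.0005 0.0005] z0: [0.6111 0.0464 0.    ]
h30 [0.5989 0.0547 0.1745] [0.0006 0.0006] z0: [0.6545 0.0666 0.    ]
tab [0.6312 0.0875 0.1679] [0.0008 0.0008] z0: [0.6935 0.108  0.    ]
grip_in [ 0.5183 -0.0231  0.1709] [0. 0.] z0: [ 0.5483 -0.0341  0.    ]
grip_out [ 0.5401 -0.0701  0.1463] [0.0044 0.0044] z0: [ 0.5644 -0.0893  0.    ]
armfront [ 0.5946 -0.0032  0.1183] [0.0003 0.0003] z0: [ 0.628  -0.0065  0.    ]
baseBR [ 0.5383 -0.0326  0.0722] [0.0404 0.0404] z0: [ 0.5085 -0.0234  0.    ]
baseBL [ 0.5308  0.1632 -0.2989] [0.0411 0.0411] z0: [0.4699 0.1302 0.    ]
trayFR [0.7392 0.0431 0.0353] [0.0002 0.0002] z0: [0.7547 0.0446 0.    ]
trayFL [0.711  0.1705 0.0348] [0.0007 0.0007] z0: [0.726  0.1779 0.    ]
```

```bash
python3 - <<'E'
from h import *
C=np.array([.570,.0727])
for n,z in (("top",.19),("side",.19)):
    im=cv2.imread(f"pics/{n}0.png"); u0=proj(n,[.57,.0727,z]); print(n,u0, proj(n,[.57,.0727,.1745]),proj(n,[.57,.0727,.2085]))
    g=im.max(2); m=(g<60).astype(np.uint8)
    k,l,st,ce=cv2.connectedComponentsWithStats(m)
    i=min(range(1,k),key=lambda i:np.hypot(*(ce[i]-u0))+ (1000 if st[i][4]<15 else 0)); print(st[i],ce[i])
    c,_=cv2.findContours((l==i).astype(np.uint8),0,2); r=cv2.minAreaRect(c[0]); print(r); 
    for p in cv2.boxPoints(r): print(p, onz(n,p,.2085)[:2], onz(n,p,.1745)[:2])
    x,y=int(u0[0]),int(u0[1]); w=im[y-28:y+28,x-35:x+35]
    cv2.imwrite(f"pics/bar_{n}.png",cv2.resize((np.clip((w/255.)**.5*255,0,255)).astype(np.uint8),None,fx=10,fy=10,interpolation=cv2.INTER_NEAREST))
E
```

```text
top [233.15437468 190.8791954 ] [234.24010717 193.40377515] [231.7832957  187.69111888]
[223 174  21  30 331] [232.32628399 190.44712991]
((231.50003051757812, 188.5), (32.64659118652344, 13.86362075805664), 63.43495178222656)
[218.00003 177.     ] [0.58777963 0.0928253 ] [0.59842688 0.09764589]
[230.40002 170.79999] [0.59646507 0.07396849] [0.60764762 0.07762689]
[245.00003 200.     ] [0.5500271 0.0537587] [0.55834758 0.05617153]
[232.60004 206.20001] [0.54166574 0.07236772] [0.54947089 0.07592746]
side [272.2872502  158.53754687] [272.47795595 166.36565843] [272.0515335  148.86182058]
[262 142  19  33 422] [271.75829384 158.72274882]
((271.0, 158.0), (18.0, 32.0), 0.0)
[262. 174.] [0.53836959 0.03364065] [0.55035478 0.0648489 ]
[262. 142.] [0.56280482 0.09146486] [0.57645159 0.12660511]
[280. 142.] [0.58576786 0.08093003] [0.60097609 0.11535392]
[280. 174.] [0.56008846 0.02371184] [0.57355052 0.05424494]
```

View pics/bar_side.png

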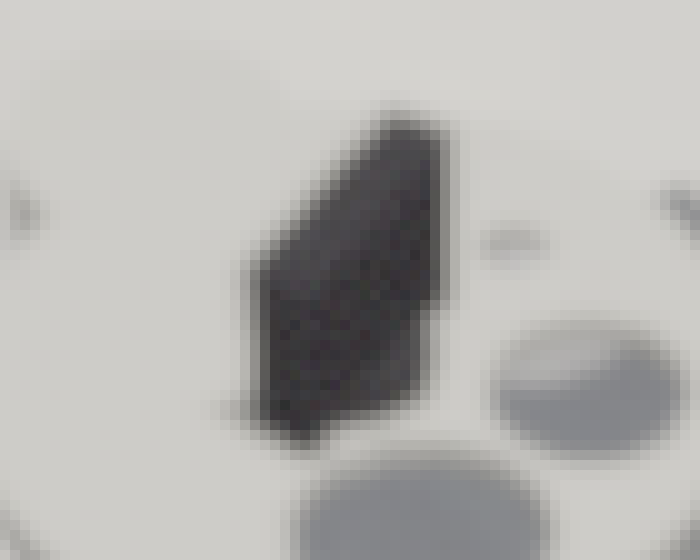

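View pics/bar_top.png

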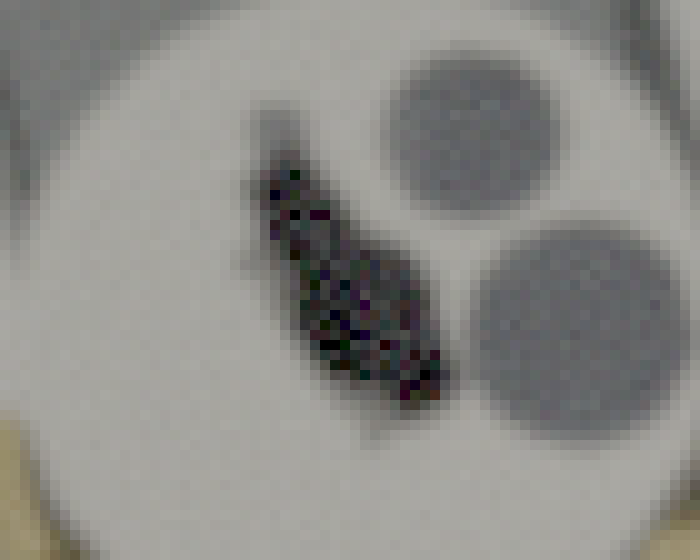

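```bash
python3 - <<'E'
from h import *
S=lambda u,v:onz("side",(237+u/10-.5,130+v/10-.5),.2085)[:2]
T=lambda u,v:onz("top",(198+u/10-.5,162+v/10-.5),.2085)[:2]
a,b=S(395,108),S(253,270); print(a,b,np.degrees(np.arctan2(*(a-b)[::-1])),np.linalg.norm(a-b))
a,b=T(345,220),T(265,160);print(a,b)
a,b=T(275,160),T(425,390);print(a,b,np.degrees(np.arctan2(*(a-b)[::-1])),np.linalg.norm(a-b),(a+b)/2)
# expected bar for angles
for A in (15,25,35,45):
    A=np.radians(A);x=np.array([np.cos(A),np.sin(A)]);y=np.array([-x[1],x[0]])
    print(np.degrees(A))
    for n,o in(("side",(237,130)),("top",(198,162))):
        print(n,[np.round((proj(n,np.r_[np.array([.57,.0727])+s*.02*x+q*.006*y,.2085])-o+.5)*10).tolist() for s in(-1,1) for q in (-1,1)])
s=ctrl.get_state();print(s['time'])
E
```

```text
[0.58209919 0.08650334] [0.55114202 0.06456847] 35.31968798130623 0.037940543843418974
[0.57646945 0.0721772 ] [0.58649046 0.08386319]
[0.58640594 0.08236644] [0.54968512 0.06117144] 29.993251114216623 0.04239866860264303 [0.56804553 0.07176894]
14.999999999999998
side [[268.0, 281.0], [215.0, 234.0], [494.0, 154.0], [440.0, 109.0]]
top [[421.0, 373.0], [343.0, 398.0], [343.0, 128.0], [266.0, 152.0]]
25.0
side [[292.0, 290.0], [226.0, 250.0], [482.0, 138.0], [417.0, 101.0]]
top [[440.0, 358.0], [368.0, 395.0], [319.0, 130.0], [247.0, 167.0]]
35.0
side [[317.0, 296.0], [242.0, 265.0], [466.0, 124.0], [393.0, 95.0]]
top [[456.0, 340.0], [391.0, 389.0], [295.0, 137.0], [231.0, 185.0]]
45.0
side [[343.0, 299.0], [261.0, 277.0], [447.0, 112.0], [368.0, 92.0]]
top [[469.0, 319.0], [414.0, 378.0], [273.0, 147.0], [218.0, 205.0]]
0.15
```

Request:
{"api": "step_arm", "payload": {"deltas": [[0, 0, 10, -30, -25, -40, 87], [0, 0, 20, -70, -55, -75, 87], [0, 0, 30, -115, -90, -110, 87], [0, 0, 40, -160, -125, -110, 87], [0, 0, 50, -205, -160, -110, 87], [0, 0, 60, -250, -195, -110, 87], [0, 0, 70, -295, -230, -110, 87], [0, 0, 80, -340, -265, -110, 87]]}}

```text
time: 1.15
position: [0.4391, 0.2655, 0.3319]
tool_rot: [-2.362, -2.071, 0.001]
ft_force: [1.6, 0.3, -2.9]
grip_width: 0.999
```

```bash
cat >> h.py <<'E'
from scipy.spatial.transform import Rotation as Ro
def goal(p,yang,deg=True):
    """deltas to tool-down at p with tool y at world angle yang (deg)"""
    s=ctrl.get_state(); R=Ro.from_rotvec(s['tool_rot']); a=np.radians(yang)
    y=np.array([np.cos(a),np.sin(a),0]);z=np.array([0,0,-1.]);x=np.cross(y,z)
    G=Ro.from_matrix(np.c_[x,y,z]); d=R.inv()*G
    print("turn",np.round(d.as_rotvec(degrees=True),1),"shift mm",np.round(R.inv().apply(np.array(p)-s['position'])*1000,1))
def st():
    s=ctrl.get_state(); R=Ro.from_rotvec(s['tool_rot']).as_matrix()
    print("t",s['time'],"p",np.round(s['position'],4),"yang",np.round(np.degrees(np.arctan2(R[1,1],R[0,1])),1),"z",np.round(R[:,2],3),"F",np.round(s['ft_force'],1),"g",round(s['grip_width']*87,1),"q",np.round(s['joint_positions'],2))
E
python3 - <<'E'
from h import *
st(); goal([.57,.0727,.30],-54)
E
```

```text
t 1.15 p [0.4391 0.2655 0.3319] yang -7.5 z [-0.001 -0.    -1.   ] F [ 1.6  0.3 -2.9] g 86.9 q [-0.91 -0.01  0.31  1.61  0.    1.54 -0.73]
turn [-0.   0.  46.5] shift mm [-174.1  155.    31.9]
```

Request:
{"api": "step_arm", "payload": {"deltas": [[0, 0, 10, -35, 31, 5, 87], [0, 0, 20, -75, 66, 10, 87], [0, 0, 30, -115, 101, 20, 87], [0, 0, 40, -150, 135, 30, 87], [0, 0, 46.5, -174, 155, 32, 87], [0, 0, 46.5, -174, 155, 32, 70], [0, 0, 46.5, -174, 155, 32, 60], [0, 0, 46.5, -174, 155, 32, 60]]}}

```text
time: 2.15
position: [0.5701, 0.0771, 0.3005]
tool_rot: [-2.983, -0.984, 0.0]
ft_force: [0.2, 1.3, -2.3]
grip_width: 0.754
```

```bash
python3 - <<'E'
from h import *
st(); 
im=optics.get_image("wrist"); cv2.imwrite("pics/w1.png",im[:,:,::-1])
for z in(.1745,.2085): print(proj("wrist",[.57,.0727,z]))
goal([.57,.0727,.182],-54)
E
```

```text
t 2.15 p [0.5701 0.0771 0.3005] yang -53.5 z [-0.     0.001 -1.   ] F [ 0.2  1.3 -2.3] g 65.6 q [-0.67  0.14  0.55  1.54 -0.07  1.48 -1.05]
[289.77004248 209.10774227]
[290.30478633 217.87538412]
turn [-0.  -0.   0.5] shift mm [ -2.7   3.5 118.6]
```

View pics/w1.png

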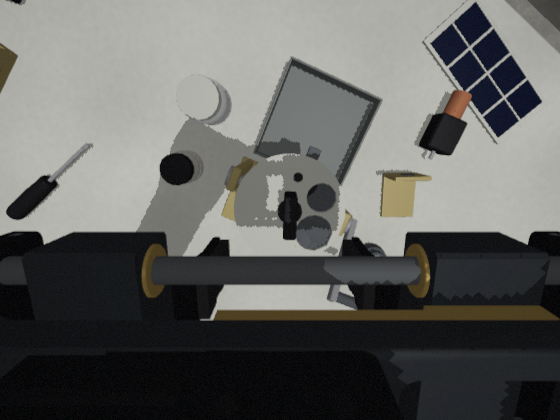

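Request:
{"api": "step_arm", "payload": {"deltas": [[0, 0, 0.5, -1, 1, 30, 60], [0, 0, 0.5, -1, 1, 60, 50], [0, 0, 0.5, -1, 1, 85, 40], [0, 0, 0.5, -1, 1, 100, 36], [0, 0, 0.5, -1, 1, 110, 36], [0, 0, 0.5, -1, 1, 117, 36], [0, 0, 0.5, -1, 1, 117, 36], [0, 0, 0.5, -1, 1, 117, 36]]}}

```text
time: 3.2
position: [0.5709, 0.0741, 0.1843]
tool_rot: [2.989, 0.966, 0.002]
ft_force: [-0.2, 0.3, -2.0]
grip_width: 0.414
```

```bash
python3 - <<'E'
from h import *
st(); 
im=optics.get_image("side"); cv2.imwrite("pics/s2.png",cv2.resize(im[100:300,180:380,::-1],None,fx=3,fy=3))
goal([.57,.0727,.182],-54)
E
```

```text
t 3.2 p [0.5709 0.0741 0.1843] yang -54.2 z [ 0.001  0.    -1.   ] F [-0.2  0.3 -2. ] g 36.0 q [-0.65  0.2   0.54  1.71 -0.11  1.26 -1.03]
turn [ 0.  -0.1 -0.2] shift mm [-1.5  0.6  2.3]
```

View pics/s2.png

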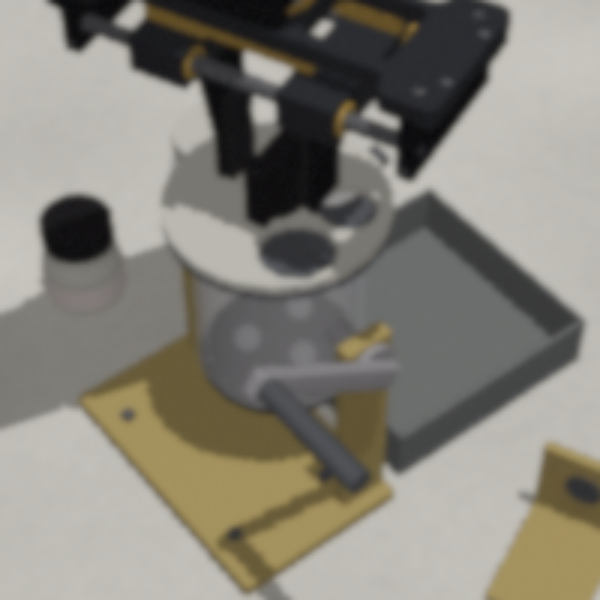

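Request:
{"api": "step_arm", "payload": {"deltas": [[0, 0, 0, -1, 0, 0, 8], [0, 0, 0, -1, 0, 0, 8], [0, 0, 0, -1, 0, 0, 8], [0, 0, 0, -1, 0, 0, 8], [0, 0, -6, -1, 0, 0, 8], [0, 0, -14, -1, 0, 0, 8], [0, 0, -22, -1, 0, 0, 8], [0, 0, -30, -1, 0, 0, 8]], "newtons": 20}}

```text
time: 4.25
position: [0.5699, 0.0729, 0.1837]
tool_rot: [2.633, 1.712, 0.0]
ft_force: [0.8, -1.0, -2.4]
grip_width: 0.138
```

```bash
python3 - <<'E'
from h import *
st(); 
E
```

```text
t 4.25 p [0.5699 0.0729 0.1837] yang -24.0 z [ 0.001 -0.    -1.   ] F [ 0.8 -1.  -2.4] g 12.0 q [-0.61  0.19  0.49  1.71 -0.09  1.26 -0.51]
```

Request:
{"api": "step_arm", "payload": {"deltas": [[0, 0, -6, 0, 0, 0, 8], [0, 0, -12, 0, 0, 0, 8], [0, 0, -15.5, 0, 0, 0, 8], [0, 0, -15.5, 0, 0, 0, 8], [0, 0, -15.5, 0, 0, 0, 8], [0, 0, -15.5, 0, 0, 0, 36], [0, 0, -15.5, 0, 0, 0, 36], [0, 0, -15.5, 0, 0, 0, 36]]}}

```text
time: 5.25
position: [0.5694, 0.0738, 0.1835]
tool_rot: [-2.383, -2.047, -0.0]
ft_force: [0.1, 1.1, -2.8]
grip_width: 0.372
```

Request:
{"api": "step_arm", "payload": {"deltas": [[0, 0, -15.5, 0, 0, -25, 36], [0, 0, -15.5, 0, 0, -60, 36], [0, 0, -15.5, 0, 0, -105, 36], [0, 0, -15.5, -30, -10, -110, 36], [0, 0, -15.5, -60, -35, -110, 36], [0, 0, -15.5, -60, -80, -110, 36], [0, 0, -15.5, -60, -120, -110, 36], [0, 0, -15.5, -60, -120, -110, 36]]}}

```text
time: 6.25
position: [0.4403, 0.0329, 0.2941]
tool_rot: [-2.082, -2.351, -0.004]
ft_force: [-0.2, 0.9, -2.7]
grip_width: 0.413
```

```bash
python3 - <<'E'
from h import *
st(); 
g=lambda i:(np.clip((i/255.)**0.6*255,0,255)).astype(np.uint8)
for n in("side","top"):
    im=optics.get_image(n); cv2.imwrite(f"pics/{n}3.png",im[:,:,::-1])
    w=im[110:310,185:385] if n=="side" else im[115:275,170:330]
    cv2.imwrite(f"pics/{n}3z.png",g(cv2.resize(w[:,:,::-1],(600,600),interpolation=cv2.INTER_CUBIC)))
E
```

```text
t 6.25 p [0.4403 0.0329 0.2941] yang 6.9 z [ 0.001  0.002 -1.   ] F [-0.2  0.9 -2.7] g 36.0 q [-0.59 -0.18  0.4   1.83  0.07  1.48 -0.08]
```

View pics/side3z.png

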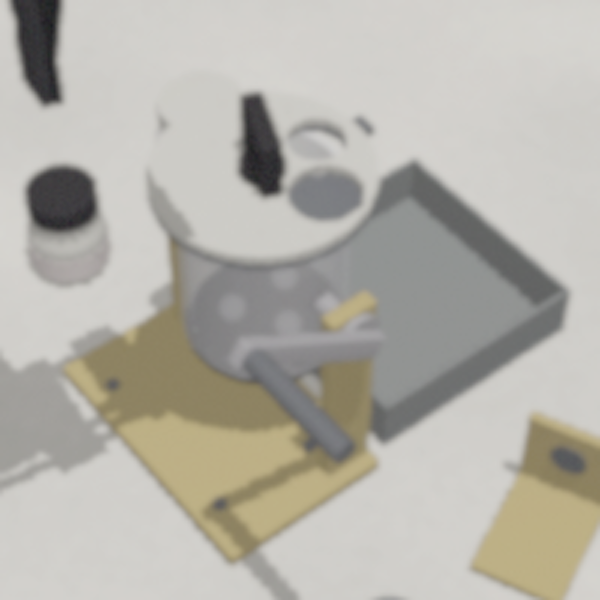

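View pics/top3z.png

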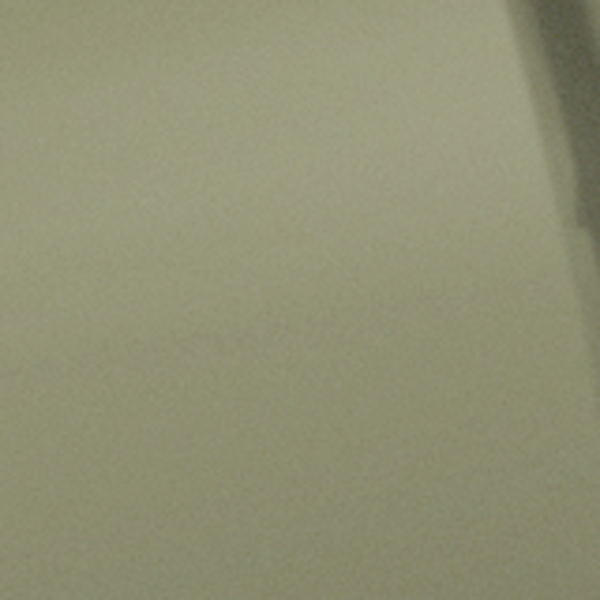

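```bash
python3 - <<'E'
from h import *
S=lambda u,v:onz("side",(185+(u+.5)/3-.5,110+(v+.5)/3-.5),.1745)[:2]
C=np.array([.5702,.0728])
for n,p,off in(("h38",(326,193),-2.1),("h30",(317,139),-.95)):
    d=S(*p)-C; a=np.arctan2(d[1],d[0]); print(n,d,np.linalg.norm(d),a,"dial",a-.235-off)
# check with initial side & tab
S0=lambda u,v:onz("side",(190+(u+.5)/3-.5,120+(v+.5)/3-.5),.1745)[:2]
for n,p,off in(("h38",(268,190),-2.1),("h30",(318,147),-.95)):
    d=S0(*p)-C; a=np.arctan2(d[1],d[0]); print(n,d,np.linalg.norm(d),a,"dial",a-.235-off)
for z in (.165,.17): d=onz("side",(185+363.5/3-.5,110+125.5/3-.5),z)[:2]-C; print(d,np.arctan2(d[1],d[0]))
goal([.52,-.052,.25],13.5); goal([.52,-.052,.154],13.5)
E
```

```text
h38 [ 0.02051728 -0.02640287] 0.03343756100681057 -0.9101846937691194 dial 0.9548153062308806
h30 [0.03211961 0.00868381] 0.033272774289097036 0.26404586482427855 dial 0.9790458648242786
h38 [-0.005099   -0.03397571] 0.03435620496452187 -1.7197623931938097 dial 0.14523760680619047
h30 [ 0.02806431 -0.01814872] 0.03342127716044561 -0.5740401024181175 dial 0.14095989758188243
[0.06151799 0.01727774] 0.27380292339471946
[0.05903776 0.01253642] 0.20923775357143978
turn [ 0.1 -0.  -6.7] shift mm [-93.   66.9  44. ]
turn [ 0.1 -0.  -6.7] shift mm [-93.   66.8 140. ]
```

```bash
python3 - <<'E'
from h import *
C=np.array([.5702,.0728]); ps=.235
f=np.array([np.cos(ps),np.sin(ps)]); r=np.array([np.sin(ps),-np.cos(ps)])
S=lambda u,v:onz("side",(185+(u+.5)/3-.5,110+(v+.5)/3-.5),.168)[:2]
T=lambda u,v:onz("top",(180+(u+.5)/3.75-.5,115+(v+.5)/3.75-.5),.168)[:2]
for n,p in(("s in",S(253,360)),("s out",S(343,448)),("t in",T(447,397)),("t out",T(540,367)),("armfront",T(380,265))):
    print(n,p,"fwd",(p-C)@f,"right",(p-C)@r)
E
```

```text
s in [ 0.52133523 -0.02682574] fwd -0.07071884100088204 right 0.08550964651757254
s out [ 0.5369139  -0.08533114] fwd -0.06919093536757953 right 0.146034364852143
t in [ 0.52207665 -0.02646412] fwd -0.06991359833811413 right 0.08533059351647591
t out [ 0.53265139 -0.06642794] fwd -0.06893481483026236 right 0.12665823493759026
armfront [ 0.5808976  -0.00184625] fwd -0.006977284688171377 right 0.07508540911132845
```

```bash
python3 - <<'E'
from h import *
goal([.5305,-.0621,.25],13.5); goal([.5305,-.0621,.150],13.5)
E
```

```text
turn [ 0.1 -0.  -6.7] shift mm [-104.3   76.2   44.1]
turn [ 0.1 -0.  -6.7] shift mm [-104.3   76.   144.1]
```

Request:
{"api": "step_arm", "payload": {"deltas": [[0, 0, -2, -35, 10, 0, 36], [0, 0, -4, -70, 35, 0, 36], [0, 0, -6.7, -104, 65, 10, 36], [0, 0, -6.7, -104, 76, 25, 36], [0, 0, -6.7, -104, 76, 44, 36], [0, 0, -6.7, -104, 76, 60, 36], [0, 0, -6.7, -104, 76, 60, 36], [0, 0, -6.7, -104, 76, 60, 36]]}}

```text
time: 7.35
position: [0.5297, -0.0616, 0.2341]
tool_rot: [1.943, 2.468, 0.002]
ft_force: [-0.5, 0.3, -2.2]
grip_width: 0.411
```

```bash
python3 - <<'E'
from h import *
st(); goal([.5305,-.0621,.150],13.5)
im=optics.get_image("wrist"); cv2.imwrite("pics/w4.png",im[:,:,::-1])
im=optics.get_image("side"); cv2.imwrite("pics/s4.png",cv2.resize(im[100:300,180:380,::-1],None,fx=3,fy=3))
E
```

```text
t 7.35 p [ 0.5297 -0.0616  0.2341] yang 13.6 z [ 0.001  0.001 -1.   ] F [-0.5  0.3 -2.2] g 35.7 q [-0.5   0.06  0.6   1.74 -0.04  1.35  0.34]
turn [ 0.1 -0.   0.1] shift mm [-0.7  0.5 84.1]
```

View pics/s4.png

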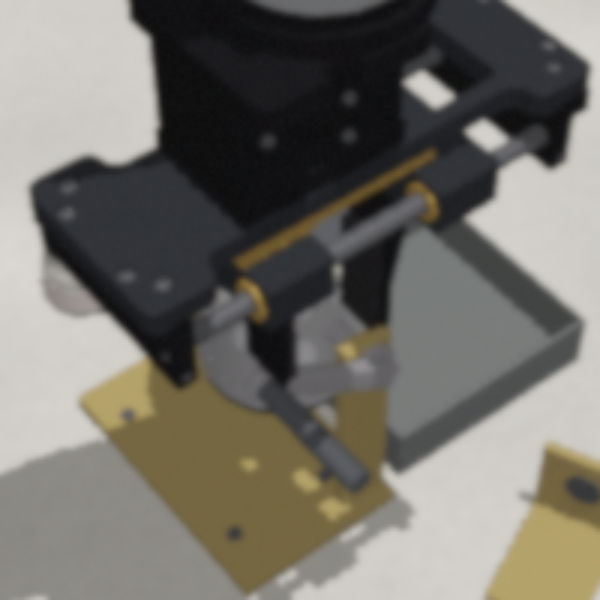

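View pics/w4.png

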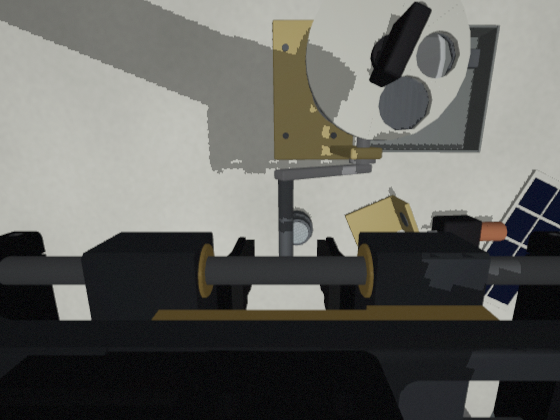

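Request:
{"api": "step_arm", "payload": {"deltas": [[0, 0, 0, 0, 0, 25, 36], [0, 0, 0, 0, 0, 50, 36], [0, 0, 0, 0, 0, 70, 36], [0, 0, 0, 0, 0, 84, 30], [0, 0, 0, 0, 0, 84, 24], [0, 0, 0, 0, 0, 84, 8], [0, 0, 0, 0, 0, 84, 8], [0, 0, 0, 0, 0, 84, 8]], "newtons": 8}}

```text
time: 8.45
position: [0.5301, -0.0621, 0.1504]
tool_rot: [1.944, 2.467, 0.001]
ft_force: [-0.1, 0.2, 0.9]
grip_width: 0.131
```

```bash
python3 - <<'E'
from h import *
st()
C=np.array([.5702,.0728,.12]); ps=.235
f=np.array([np.cos(ps),np.sin(ps),0]);r=np.array([np.sin(ps),-np.cos(ps),0])
s=ctrl.get_state(); g=s['position']+[0,0,.019]; print("fwd,right,up of grasp pt",(g-C)@f,(g-C)@r,g[2]-.12)
im=optics.get_image("side"); cv2.imwrite("pics/s5.png",cv2.resize(im[100:300,180:380,::-1],None,fx=3,fy=3))
# arc table: tool y=fwd, tool z=down ; increments from start
a0=np.arctan2(48,-70)
for q in np.arange(0,1.96,.05): a=a0-q; R=np.hypot(48,70); print(round(q,2),np.round([R*np.cos(a)+70,-(R*np.sin(a)-48)],1),end=' | ')
E
```

```text
t 8.45 p [ 0.5301 -0.0621  0.1504] yang 13.5 z [ 0.001  0.    -1.   ] F [-0.1  0.2  0.9] g 11.4 q [-0.49  0.13  0.6   1.85 -0.08  1.18  0.38]
fwd,right,up of grasp pt -0.07043791098358969 0.12188100789774163 0.04940169914952594
0.0 [ 0. -0.] | 0.05 [ 2.5 -3.4] | 0.1 [ 5.1 -6.7] | 0.15 [ 8.  -9.9] | 0.2 [ 10.9 -13. ] | 0.25 [ 14.1 -15.8] | 0.3 [ 17.3 -18.5] | 0.35 [ 20.7 -21.1] | 0.4 [ 24.2 -23.5] | 0.45 [ 27.8 -25.7] | 0.5 [ 31.6 -27.7] | 0.55 [ 35.4 -29.5] | 0.6 [ 39.3 -31.1] | 0.65 [ 43.3 -32.6] | 0.7 [ 47.4 -33.8] | 0.75 [ 51.5 -34.8] | 0.8 [ 55.7 -35.7] | 0.85 [ 59.9 -36.3] | 0.9 [ 64.1 -36.7] | 0.95 [ 68.3 -36.9] | 1.0 [ 72.6 -36.8] | 1.05 [ 76.8 -36.6] | 1.1 [ 81.  -36.2] | 1.15 [ 85.2 -35.5] | 1.2 [ 89.4 -34.6] | 1.25 [ 93.5 -33.6] | 1.3 [ 97.5 -32.3] | 1.35 [101.5 -30.8] | 1.4 [105.4 -29.1] | 1.45 [109.2 -27.3] | 1.5 [112.9 -25.2] | 1.55 [116.5 -23. ] | 1.6 [120.  -20.6] | 1.65 [123.4 -18. ] | 1.7 [126.6 -15.2] | 1.75 [129.7 -12.3] | 1.8 [132.6  -9.3] | 1.85 [135.4  -6.1] | 1.9 [138.1  -2.7] | 1.95 [140.5   0.7] |
```

View pics/s5.png

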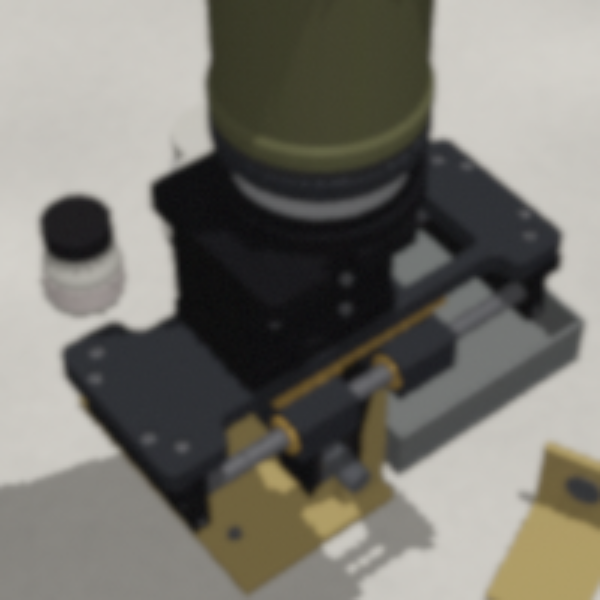

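Request:
{"api": "step_arm", "payload": {"deltas": [[0, 0, 0, 0, 2.5, -3.4, 8], [0, 0, 0, 0, 5.1, -6.7, 8], [0, 0, 0, 0, 8, -9.9, 8], [0, 0, 0, 0, 10.9, -13, 8], [0, 0, 0, 0, 14.1, -15.8, 8], [0, 0, 0, 0, 17.3, -18.5, 8], [0, 0, 0, 0, 20.7, -21.1, 8], [0, 0, 0, 0, 24.2, -23.5, 8]]}}

```text
time: 9.5
position: [0.5512, -0.0571, 0.1741]
tool_rot: [-1.943, -2.464, 0.005]
ft_force: [-9.8, -1.3, 6.7]
grip_width: 0.136
```

```bash
python3 - <<'E'
from h import *
st()
im=optics.get_image("side"); cv2.imwrite("pics/s6.png",cv2.resize(im[100:300,180:380,::-1],None,fx=3,fy=3))
E
```

```text
t 9.5 p [ 0.5512 -0.0571  0.1741] yang 13.5 z [-0.005  0.    -1.   ] F [-9.8 -1.3  6.7] g 11.8 q [-0.48  0.16  0.6   1.77 -0.1   1.24  0.38]
```

View pics/s6.png

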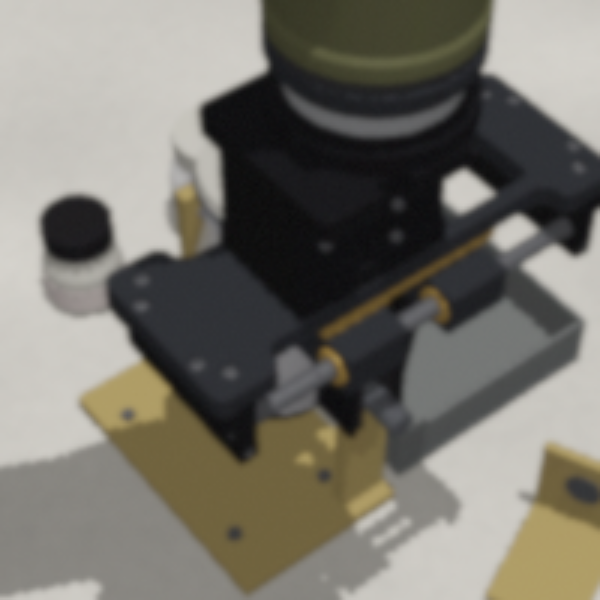

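Request:
{"api": "step_arm", "payload": {"deltas": [[0, 0, 0, 0, 3.4, -2.7, 8], [0, 0, 0, 0, 7, -5, 8], [0, 0, 0, 0, 11, -7, 8], [0, 0, 0, 0, 15, -8.6, 8], [0, 0, 0, 0, 19, -10, 8], [0, 0, 0, 0, 23, -11.3, 8], [0, 0, 0, 0, 27.3, -12.3, 8], [0, 0, 0, 0, 31.5, -13, 8]]}}

```text
time: 10.55
position: [0.5845, -0.049, 0.1864]
tool_rot: [1.944, 2.467, 0.001]
ft_force: [-2.6, -1.4, 1.9]
grip_width: 0.133
```

```bash
python3 - <<'E'
from h import *
st()
im=optics.get_image("side"); cv2.imwrite("pics/s7.png",cv2.resize(im[100:300,180:380,::-1],None,fx=3,fy=3))
E
```

```text
t 10.55 p [ 0.5845 -0.049   0.1864] yang 13.5 z [ 0.001 -0.    -1.   ] F [-2.6 -1.4  1.9] g 11.6 q [-0.47  0.23  0.59  1.68 -0.13  1.27  0.38]
```

View pics/s7.png

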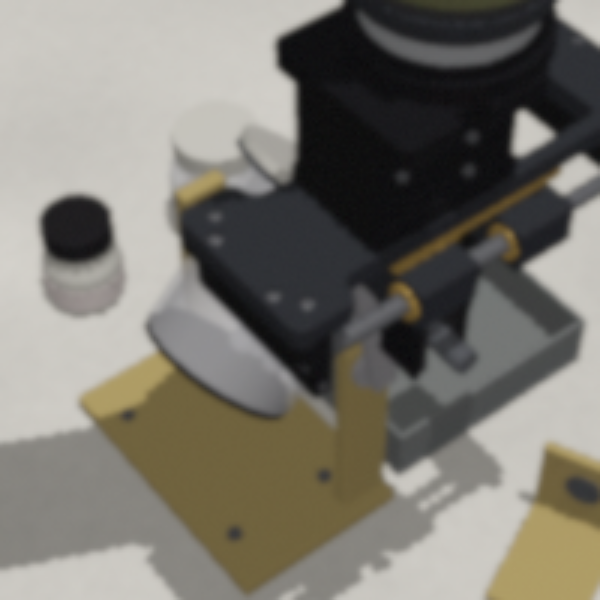

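Request:
{"api": "step_arm", "payload": {"deltas": [[0, 0, 0, 0, 4.2, -0.6, 8], [0, 0, 0, 0, 8.4, -1, 8], [0, 0, 0, 0, 12.6, -1.2, 8], [0, 0, 0, 0, 17, -1.1, 8], [0, 0, 0, 0, 21.1, -0.9, 8], [0, 0, 0, 0, 25.4, -0.5, 8], [0, 0, 0, 0, 29.6, 0.2, 8], [0, 0, 0, 0, 33.8, 1.1, 8]]}}

```text
time: 11.6
position: [0.6171, -0.0409, 0.1849]
tool_rot: [-1.944, -2.468, -0.0]
ft_force: [-2.3, -2.7, -0.5]
grip_width: 0.133
```

Request:
{"api": "step_arm", "payload": {"deltas": [[0, 0, 0, 0, 4.1, 1, 8], [0, 0, 0, 0, 8.1, 2.3, 8], [0, 0, 0, 0, 12.1, 3.8, 8], [0, 0, 0, 0, 16, 5.5, 8], [0, 0, 0, 0, 19.8, 7.3, 8], [0, 0, 0, 0, 23.5, 9.4, 8], [0, 0, 0, 0, 27.1, 11.6, 8], [0, 0, 0, 0, 30.6, 14, 8]]}}

```text
time: 12.6
position: [0.6467, -0.0337, 0.1708]
tool_rot: [-1.944, -2.468, -0.0]
ft_force: [-2.3, -0.8, 0.0]
grip_width: 0.134
```

```bash
python3 - <<'E'
from h import *
st()
im=optics.get_image("side"); cv2.imwrite("pics/s8.png",cv2.resize(im[100:300,180:380,::-1],None,fx=3,fy=3))
E
```

```text
t 12.6 p [ 0.6467 -0.0337  0.1708] yang 13.5 z [-0.  0. -1.] F [-2.3 -0.8  0. ] g 11.7 q [-0.44  0.38  0.57  1.55 -0.21  1.28  0.4 ]
```

View pics/s8.png

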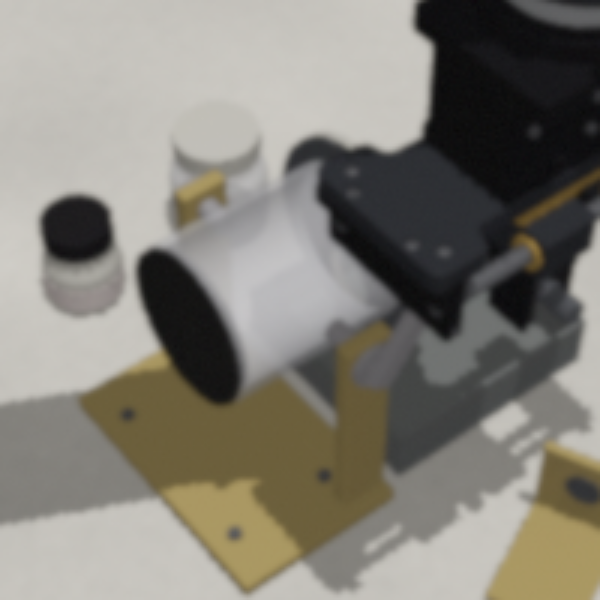

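Request:
{"api": "step_arm", "payload": {"deltas": [[0, 0, 0, 0, 3.4, 2.6, 8], [0, 0, 0, 0, 6.6, 5.4, 8], [0, 0, 0, 0, 9.7, 8.3, 8], [0, 0, 0, 0, 12.6, 11.3, 8], [0, 0, 0, 0, 15.4, 14.5, 8], [0, 0, 0, 0, 18, 17.8, 8], [0, 0, 0, 0, 18, 17.8, 8], [0, 0, 0, 0, 18, 17.8, 8]]}}

```text
time: 13.65
position: [0.6642, -0.0296, 0.1528]
tool_rot: [1.944, 2.467, 0.0]
ft_force: [0.3, 0.2, -4.5]
grip_width: 0.13
```

```bash
python3 - <<'E'
from h import *
st()
g=lambda i:(np.clip((i/255.)**0.6*255,0,255)).astype(np.uint8)
im=optics.get_image("side"); cv2.imwrite("pics/s9.png",g(cv2.resize(im[100:300,200:400,::-1],None,fx=3,fy=3)))
im=optics.get_image("top"); cv2.imwrite("pics/t9.png",g(im[:,:,::-1]))
E
```

```text
t 13.65 p [ 0.6642 -0.0296  0.1528] yang 13.5 z [ 0.  0. -1.] F [ 0.3  0.2 -4.5] g 11.3 q [-0.42  0.43  0.56  1.52 -0.24  1.26  0.41]
```

View pics/s9.png

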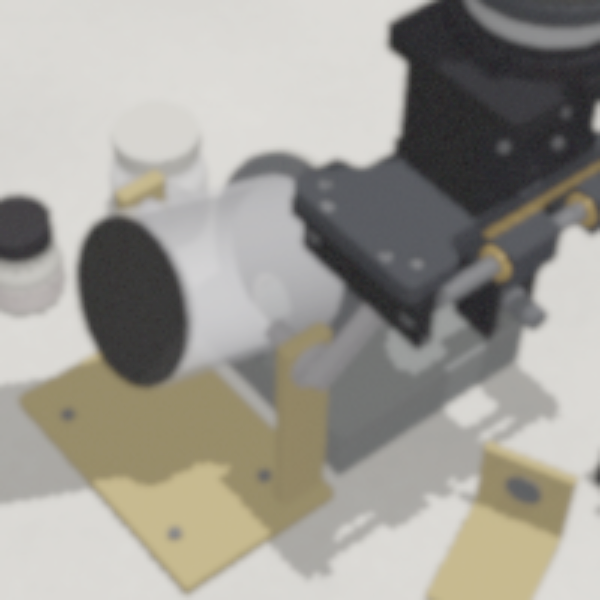

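View pics/t9.png

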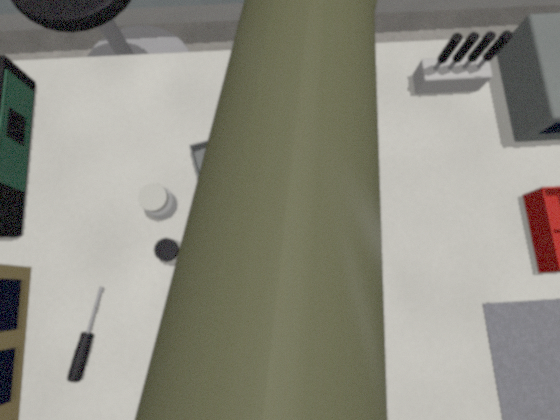

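Request:
{"api": "step_arm", "payload": {"deltas": [[0, 0, 0, 0, 0, 0, 36], [0, 0, 0, 0, 0, 0, 36], [0, 0, 0, 0, 0, -20, 36], [0, 0, 0, 0, 0, -60, 36], [0, 0, 0, -20, 0, -105, 36], [0, 0, 0, -70, -15, -120, 36], [0, 0, 0, -120, -50, -120, 36], [0, 0, 0, -170, -90, -120, 36]]}}

```text
time: 14.75
position: [0.6168, -0.2165, 0.2753]
tool_rot: [1.942, 2.466, 0.002]
ft_force: [0.8, -0.5, -2.4]
grip_width: 0.413
```

Request:
{"api": "step_arm", "payload": {"deltas": [[0, 0, 0, -50, -30, 0, 36], [0, 0, 0, -100, -60, 0, 36], [0, 0, 0, -140, -70, 0, 36], [0, 0, 0, -140, -70, 0, 36], [0, 0, 0, -140, -70, 0, 36], [0, 0, 0, -140, -70, 0, 36], [0, 0, 0, -140, -70, 0, 36], [0, 0, 0, -140, -70, 0, 36]]}}

```text
time: 15.75
position: [0.582, -0.3663, 0.2733]
tool_rot: [1.943, 2.469, 0.001]
ft_force: [-0.3, -0.4, -2.6]
grip_width: 0.413
```

```bash
python3 - <<'E'
from h import *
st()
g=lambda i:(np.clip((i/255.)**0.6*255,0,255)).astype(np.uint8)
im=optics.get_image("side"); cv2.imwrite("pics/s10r.png",im[:,:,::-1]);cv2.imwrite("pics/s10.png",g(cv2.resize(im[120:270,220:390,::-1],None,fx=4,fy=4,interpolation=cv2.INTER_CUBIC)))
im=optics.get_image("top"); cv2.imwrite("pics/t10r.png",im[:,:,::-1]);cv2.imwrite("pics/t10.png",g(cv2.resize(im[110:260,170:340,::-1],None,fx=4,fy=4,interpolation=cv2.INTER_CUBIC)))
E
```

```text
t 15.75 p [ 0.582  -0.3663  0.2733] yang 13.6 z [ 0.  0. -1.] F [-0.3 -0.4 -2.6] g 35.9 q [ 0.04  0.45  0.7   1.29 -0.28  1.51  0.95]
```

View pics/s10.png

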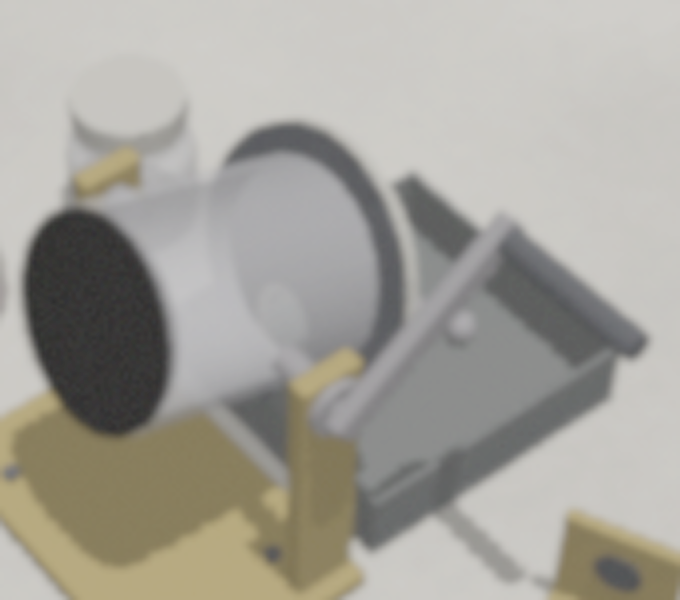

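View pics/t10.png

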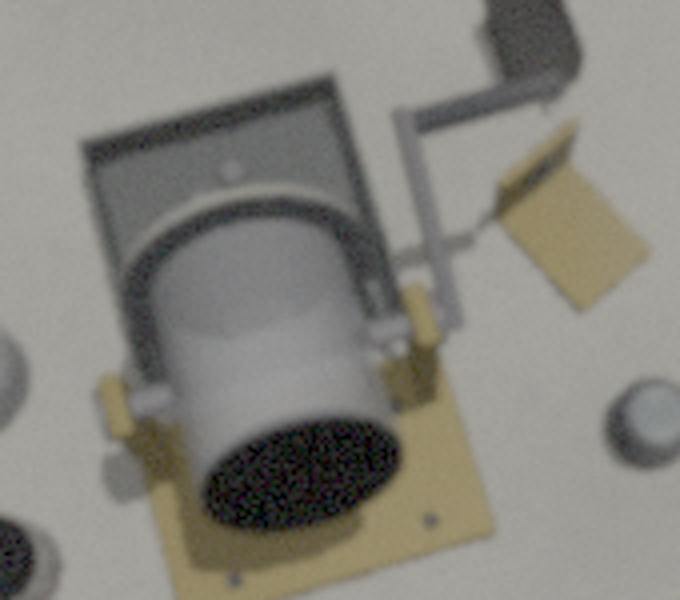

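```bash
python3 - <<'E'
from h import *
s=ctrl.get_state(); K,R,t=cal("wrist"); Rt=Ro.from_rotvec(s['tool_rot']).as_matrix(); p=np.array(s['position'])
c=-R.T@t; print("cam",c, "in tool",Rt.T@(c-p))
for th in(40,50,60,70):
  for P in ([.58,-.366,.273],[.60,-.25,.2],[.60,-.3,.2],[.6,-.2,.15]):
    G=Rt@Ro.from_euler('y',th,degrees=True).as_matrix(); R2=R@Rt@G.T; c2=np.array(P)+G@Rt.T@(c-p)
    o=[]
    for X in([.63,.09,.02],[.60,.12,.02],[.7,.08,.02],[.6,.05,.02],[.57,.0,.2]):
        q=K@(R2@(np.array(X)-c2)); o.append(np.round(q[:2]/q[2]).astype(int).tolist())
    print(th,P,np.round(c2,3),o)
E
```

```text
cam [ 0.56542139 -0.3027992   0.43492968] in tool [ 0.06598548 -0.00087665 -0.16173853]
40 [0.58, -0.366, 0.273] [ 0.592 -0.418  0.439] [[364, 86], [351, 74], [400, 96], [346, 98], [343, 15]]
40 [0.6, -0.25, 0.2] [ 0.612 -0.302  0.366] [[354, 97], [338, 81], [398, 109], [331, 112], [317, 3]]
40 [0.6, -0.3, 0.2] [ 0.612 -0.352  0.366] [[358, 76], [343, 61], [400, 87], [336, 89], [327, -25]]
40 [0.6, -0.2, 0.15] [ 0.612 -0.252  0.316] [[356, 94], [338, 76], [407, 108], [330, 111], [311, -31]]
50 [0.58, -0.366, 0.273] [ 0.598 -0.445  0.427] [[359, 131], [347, 120], [393, 139], [343, 141], [337, 64]]
50 [0.6, -0.25, 0.2] [ 0.618 -0.329  0.354] [[350, 137], [335, 124], [391, 147], [329, 150], [314, 49]]
50 [0.6, -0.3, 0.2] [ 0.618 -0.379  0.354] [[353, 119], [338, 107], [392, 129], [333, 131], [321, 29]]
50 [0.6, -0.2, 0.15] [ 0.618 -0.279  0.304] [[352, 132], [334, 117], [400, 144], [327, 146], [308, 15]]
60 [0.58, -0.366, 0.273] [ 0.604 -0.47   0.411] [[356, 172], [344, 162], [388, 179], [340, 180], [333, 108]]
60 [0.6, -0.25, 0.2] [ 0.624 -0.354  0.338] [[347, 174], [332, 162], [387, 183], [327, 185], [311, 88]]
60 [0.6, -0.3, 0.2] [ 0.624 -0.404  0.338] [[349, 159], [335, 149], [387, 167], [331, 169], [318, 74]]
60 [0.6, -0.2, 0.15] [ 0.624 -0.304  0.288] [[349, 167], [332, 154], [395, 177], [326, 179], [305, 55]]
70 [0.58, -0.366, 0.273] [ 0.609 -0.492  0.39 ] [[354, 211], [342, 202], [387, 217], [340, 219], [330, 147]]
70 [0.6, -0.25, 0.2] [ 0.629 -0.376  0.317] [[346, 210], [331, 199], [386, 218], [326, 220], [309, 124]]
70 [0.6, -0.3, 0.2] [ 0.629 -0.426  0.317] [[347, 196], [334, 187], [385, 203], [330, 205], [315, 113]]
70 [0.6, -0.2, 0.15] [ 0.629 -0.326  0.267] [[347, 200], [330, 189], [393, 209], [325, 211], [303, 90]]
```

Request:
{"api": "step_arm", "payload": {"deltas": [[0, 8, 0, 15, 15, 10, 36], [0, 16, 0, 30, 30, 20, 36], [0, 24, 0, 45, 45, 30, 36], [0, 32, 0, 60, 60, 40, 36], [0, 40, 0, 80, 75, 55, 36], [0, 48, 0, 97, 93, 73, 36], [0, 52, 0, 97, 93, 73, 36], [0, 52, 0, 97, 93, 73, 36]]}}

```text
time: 16.85
position: [0.6492, -0.2509, 0.1984]
tool_rot: [-1.441, -1.829, -0.71]
ft_force: [-0.2, -0.8, -2.6]
grip_width: 0.416
```

```bash
python3 - <<'E'
from h import *
st()
g=lambda i:(np.clip((i/255.)**0.6*255,0,255)).astype(np.uint8)
im=optics.get_image("wrist"); cv2.imwrite("pics/w11.png",g(im[:,:,::-1]))
u=proj("wrist",[.63,.09,.02]);print(u)
cv2.imwrite("pics/w11z.png",g(cv2.resize(im[60:230,230:430,::-1],None,fx=3.5,fy=3.5,interpolation=cv2.INTER_CUBIC)))
E
```

```text
t 16.85 p [ 0.6492 -0.2509  0.1984] yang 13.5 z [-0.184  0.77  -0.611] F [-0.2 -0.8 -2.6] g 36.2 q [ 0.67  0.98 -0.15  0.75 -0.55  2.05  0.69]
[320.87682286 139.57000381]
```

View pics/w11.png

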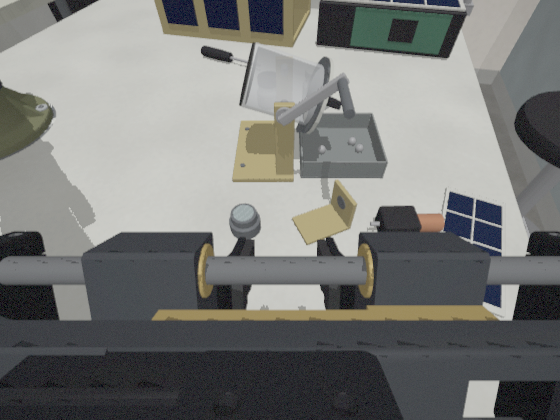

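View pics/w11z.png

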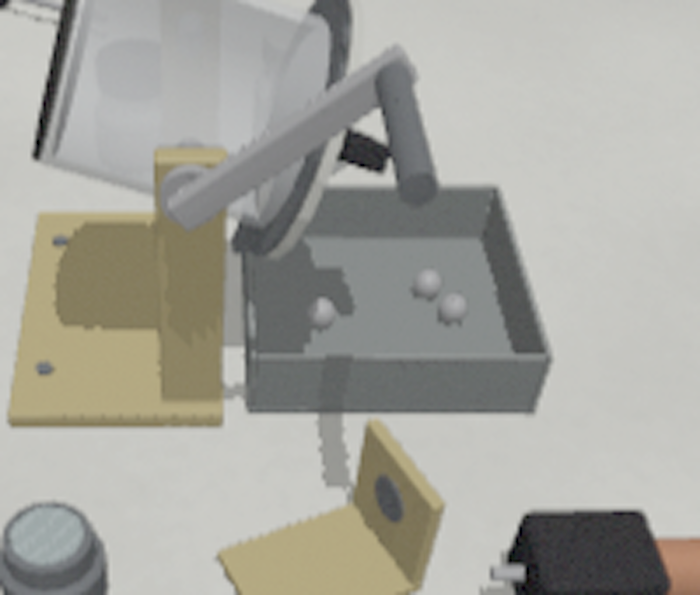

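Request:
{"api": "step_arm", "payload": {"deltas": [[0, -6, 0, -10, 0, -10, 36], [0, -12, 0, -20, 0, -20, 36], [0, -18, 0, -30, 0, -30, 36], [0, -20, 0, -30, 0, -30, 36], [0, -20, 0, -30, 0, -30, 36], [0, -20, 0, -30, 0, -30, 36], [0, -20, 0, -30, 0, -30, 36], [0, -20, 0, -30, 0, -30, 36]]}}

```text
time: 17.9
position: [0.6589, -0.2923, 0.1942]
tool_rot: [-1.648, -2.09, -0.473]
ft_force: [0.3, -0.0, -3.7]
grip_width: 0.413
```

```bash
python3 - <<'E'
from h import *
st()
g=lambda i:(np.clip((i/255.)**0.6*255,0,255)).astype(np.uint8)
im=optics.get_image("wrist");
u=proj("wrist",[.66,.07,.02]);x,y=u.astype(int);print(u)
y0=max(y-90,0)
cv2.imwrite("pics/w12z.png",g(cv2.resize(im[y0:y0+170,x-100:x+100,::-1],None,fx=3.5,fy=3.5,interpolation=cv2.INTER_CUBIC)))
print(x-100,y0)
im2=optics.get_image("wrist"); print("frame diff",np.abs(im.astype(int)-im2)[y0:y0+170,x-100:x+100].max())
w=(322,312),(428,282),(452,307)
E
```

```text
t 17.9 p [ 0.6589 -0.2923  0.1942] yang 13.5 z [-0.125  0.516 -0.847] F [ 0.3 -0.  -3.7] g 35.9 q [ 0.59  0.83 -0.05  0.86 -0.36  1.85  0.75]
[343.14370879  43.41482168]
243 0
frame diff 58
```

View pics/w12z.png

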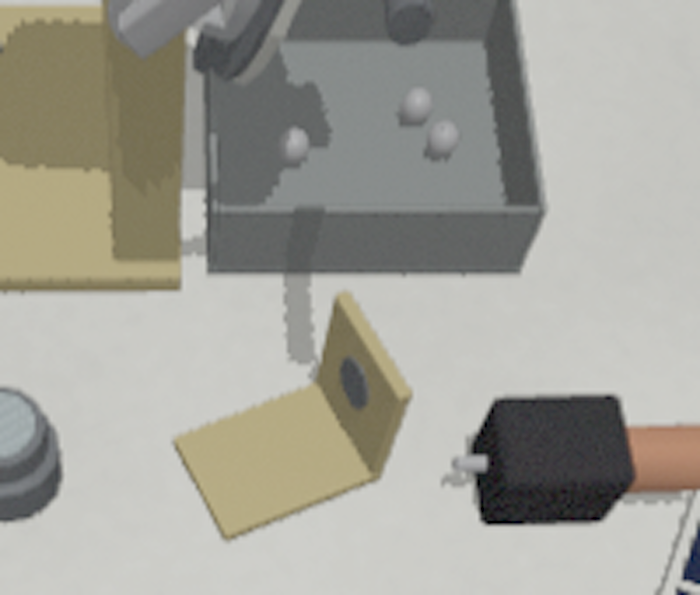

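```bash
python3 - <<'E'
from h import *
print(ctrl.close_job()); st()
E
```

```text
the job is handed in; nothing more can be done
None
the job is handed in; nothing more can be done
```

I set the dial to the 30 mm hole with the jar upright, then tipped the jar over with its crank, and all three balls landed in the tray. I handed the job in at about 18 s of the 48 s allowed; it gave no verdict.

- **Dial:** it started at about 0.15 rad and I turned it by about 45°. The hole positions in the side picture then read 0.95–0.98 rad. I took no hole reading after tipping, because the jar hid the disc, but nothing touched the dial after that measurement.
- **Jar:** I moved the crank along its arc to about 1.9 rad, which matches the measured grip position. The force peaked at about 12 N where I read it, and the jar stayed tipped when I let go.
- **Balls:** two wrist pictures 1 s apart show all three inside the tray in unchanged places relative to it. A check of two successive frames gave a maximum pixel difference of 58. I put that down to image noise and the arm settling, so it does not independently prove the balls were at rest.
- **Robot:** it was clear of everything at hand-in. One thing to flag is that joint 6 read 2.05 rad, its range limit, during one look under the jar. I backed it off to 1.85 rad before handing in.

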